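# Wind the stirrer lift up with its crank

## Task

Take the crank off its stand, fit it fully home on the square shaft of the blue lift and wind it clockwise by its red knob until the stirrer stage comes up against its upper stop. Stop gently when you feel the stop, without ever forcing the crank, leave the crank fully home on the shaft, and do not disturb the other things on the bench.

Things in the scene. Friction and masses are not known exactly. Their poses are not given: they have to be found in the camera images.
- lift: Hand-wound lift, fixed: dark base plate 245 x 110 x 12 mm, blue body 74 mm wide, a small grey stirrer on its stage behind. Origin at bench height under the shaft's foot; z up; x points from the shaft to the stage. Blue body up to 103 mm high, stage and stirrer 80 to 210 mm along x, stirrer top at most 122 mm high.
- lift_head: Centre of the round steel flange (54 mm across, on the lift's 74 x 74 mm sloping blue face), 65 mm above the bench. z is the shaft's axis, out of the face: it leans 0.75 rad (43 deg) from vertical towards the lift's -x, to the robot; x points up the slope, y is level. From it stands the brass shaft: 14 mm square up to 12.5 mm, then tapering to 8 mm square at its tip, 17.5 mm up.
- lift_stage (a joint): Height of the stage in m: 0 lowest, 0.040 at the upper stop, a hard stop. Turning the shaft clockwise (seen facing the flange) raises it 10 mm a turn; 1 to 1.7 turns are needed. The shaft turns stiffly (0.08 N m) and stays where left. Its square's angle is not reported: look, or press lightly (5 N) with the crank and turn it until the socket drops on.
- crank_stand: Grey plastic stand, fixed, 110 x 64 mm. Origin at bench height under the pin's foot, z up. Its sloping face, 55 mm above the bench at the pin, leans like the lift's (0.75 rad towards the stand's -x) and carries a round pin 14 mm across, 18 mm long, on which the crank is parked, arm pointing down the slope; the crank lifts off straight along the pin.
- crank: Loose steel crank, about 0.24 kg. Origin at the centre of the hub's underside, z along the socket's axis out of the hub's top; the arm leads along -x to the knob. Hub 36 x 36 x 26 mm; square socket from below, 15.5 mm wide, sides along x and y, 21 mm deep. Arm 18 mm wide, top at 26 mm. Fully home, its origin is at the flange's centre; on a misaligned square it stands 14 to 17 mm off.
- crank_grip (a point): Middle of the steel grip block on top of the hub, 45 mm along z from the crank's origin; block 24 mm (crank x) by 16 mm (crank y), from 26 to 62 mm along z, to be pinched across y with the fingers pointing along the crank's -z
- knob_mid (a point): Middle of the red knob, 50 mm along the crank's -x and 51 mm along its z from its origin; knob 19 mm across, from 27 to 75 mm along z. The knob spins freely on its pin, so a hand holding it need not turn while winding
- sash_edge (a point): Fixed point on the underside of the fume hood's sash bar (55 mm thick, along y), 458 mm above the bench. Above it, glass and panels close the hood from here to 70 mm farther in; the arm must reach in below, so come in with the hand leaning as the shaft does. A jamb closes the opening left of y = -0.07. At the start the wrist stands close in front of the bar: draw back first.
- amber_bottle: bystander: amber bottle with black cap, 57 mm across, 111 mm high; origin under its centre
- dropper_a: bystander: white dropper bottle, 35 mm across, 92 mm high; origin under its centre
- petri_dish: bystander: small glass dish with white contents, 57 mm across, 12 mm high; origin under its centre

How it is judged:
By the outcome, as a careful person would: the job done as asked, in the order asked, and still so for the second after the job is handed in, with the robot touching nothing.
It also fails if it takes over 72 s, if anything falls off the work surface, if the arm or the gripper's body presses on something with over 40 N, if the wrist force passes 120 N, or if a joint passes its speed limit or range.

## Robot

A 6-joint arm with a two-finger parallel gripper is mounted at the origin on a cart in front of the work surface, level with it; the furniture and walls round the work are solid. World frame = base frame: x ahead of the robot, y to its left, z up, the work surface at z = 0. Lengths are in m, angles in rad, forces in N, time in s.
With the tool pointing down it reaches from about 0.35 to 0.85 m from the base axis. Payload 8.1 kg.
Tool frame: the origin (TCP) lies at the very end of the fingers, on their centre line; the grasp point (between the pads) lies 19 mm behind it; z points along the fingers, y is the line along which they close (so a half turn about z gives the same grasp; the last joint's range is limited). The gripper opens to 93 mm and grips with 3 to 60 N. Pads are 15 mm wide; open, the fingers measure 128 mm over their backs; the gripper's body (75 mm by 188 mm) begins 65 mm behind the grasp point.
Start: joints at [-1.367, 0.13, 1.488, -0, 1.523, -0.085], TCP at [0.171, -0.575, 0.219] pointing down, gripper open.
Joint ranges: [-2.96, 2.96], [-0.89, 2.26], [0.02, 2.5], [-1.34, 4.48], [0, 2.73], [-2.66, 2.66]. Speed limits (rad/s): [2.39, 2.39, 2.79, 3.14, 3.14, 3.14].

## Interface

Orientations are given as a rotation vector (axis times angle).
In Python, from plant import monitor, eyes, ticket gives the robot as it stands.
- The arm moves only by the tool arm_command, never from a script. Its argument "deltas" is a list that holds one entry, the list of rows, each a list of 6 numbers: the shift along the world's x, y, z in cm, then the turn, a rotation vector about the world's x, y, z in degrees. In form: [[[tx, ty, tz, rx, ry, rz], ...]]. A call has 1 to 12 rows; each row shifts and turns the commanded pose from where the row before left it; what a row does not reach is not made up. A row lasts 1/12 s, in which the tool goes at most 41.7 mm and 7.16 degrees, less where a joint would pass 70% of its speed; a pose out of reach is approached as far as the arm can. A call is refused whole if a number of a shift passes 4.17 or a number of a turn 7.16, either way. A call with a gripper value outside its range is refused whole. "gripper" is the opening, from -1 (shut) to 1 (fully open), set as the call begins (left out, the last holds). The fingers move at their own pace and stop on an object; "squeeze" is the grip in N (left out, the last holds). Time passes only in rows, so rows that do not move let the fingers close. It gives the time, the measured TCP pose, the force, the opening and the grip force at its end, in the units of the state.
- monitor.read_state(): the state, without advancing time (a new reading comes with each control period).
- eyes.read_camera(name): name is "scene" or "side" or "wrist"; returns the picture (400x640x3 uint8, blue, green, red); there is no depth.
- eyes.camera_model(name): a dict with "fx", "fy", "cx", "cy" (pixels), "rvec" (rotation vector, rad) and "tvec" (3), from world to camera coordinates, as OpenCV has them. Camera axes: x right, y down, z forward; pixel columns grow to the right and rows downward; lengths in m; the calibration is good to about 2 mm. The wrist camera is an equidistant fisheye: a pixel r from the principal point sees the ray r / f radians off the axis. A picture is of the moment at which its call begins: read the wrist's pose just before it. camera_model takes no time and is no camera call; for the wrist camera it gives the pose at the moment of the call.
- ticket.close_job(): hands the job in; it is judged then, once.
The state is a dict: "t": time; "q": joint angles; "dq": joint speeds; "joint_torque": joint torques, N m; "tool_pos": TCP position; "orientation": TCP orientation; "force": force on the tool from outside, world axes, zero at the start; "wrist_torque": the same for the moment, N m; "opening": finger opening in m; "gripper_force": force on a finger pad.
Only numpy, scipy, OpenCV 4.12 (cv2) and the standard library are available. Lean on these libraries where they do the work, as an engineer would, in place of code of your own. Each camera call takes 0.05 s, during which the arm holds its last target. There are 200 camera calls.

## Working session

There is one attempt and no reset: what is moved stays moved. The work goes in short steps, Python scripts to look and compute and a tool call to move; the robot and the scene stay as the last step left them, time stands still between calls to the robot, and variables do not carry over. Pictures are saved under pics/ and viewed, at most 10 in all, crops included, and the job is handed in when it is done.

Besides the shell and the picture viewer there is one more tool, called after ">>>" by a JSON object that holds its "api" and its "payload", one argument or row to a line. arm_command: Moves the arm, as the interface text tells. Its arguments: {"type":"object","properties":{"deltas":{"type":"array"},"gripper":{"type":"number"},"squeeze":{"type":"number"}},"required":["deltas"]}

```bash
ls; mkdir -p pics
python3 - <<'E'
from plant import monitor, eyes
import cv2
s=monitor.read_state()
print({k:(v if isinstance(v,float) else [round(float(x),3) for x in v] if hasattr(v,'__len__') else v) for k,v in s.items()})
for n in ['scene','side','wrist']:
    m=eyes.camera_model(n); print(n,m)
    cv2.imwrite(f'pics/{n}0.png',eyes.read_camera(n))
E
```

```text
pics
{'t': 0.0, 'q': [-1.367, 0.131, 1.489, 0.0, 1.523, -0.085], 'dq': [0.002, -0.002, -0.001, -0.0, 0.0, -0.0], 'joint_torque': [0.001, -55.984, -49.176, 0.077, 0.036, -0.0], 'tool_pos': [0.171, -0.575, 0.218], 'orientation': [-3.107, -0.452, 0.0], 'force': [0.059, -0.453, -0.1], 'wrist_torque': [-0.013, 0.003, 0.048], 'gripper_force': 0.0, 'opening': 0.09268978420138288}
scene {'fx': 503.08093550077115, 'fy': 503.08093550077115, 'cx': 326.76683329813045, 'cy': 199.1221045323945, 'rvec': array([ 1.41884899, -2.0856064 ,  0.93680299]), 'tvec': array([-0.03280582,  0.58732828,  1.1607524 ])}
side {'fx': 376.3490943494084, 'fy': 376.3490943494084, 'cx': 317.78120000384786, 'cy': 207.83837291301256, 'rvec': array([ 1.98377522, -0.49634879,  0.32571339]), 'tvec': array([-0.55839194,  0.25248862,  1.19098149])}
wrist {'fx': 309.70691628693146, 'fy': 309.70691628693146, 'cx': 318.1538366090357, 'cy': 204.65722464659845, 'rvec': array([-2.31227388,  1.72281746,  0.2683824 ]), 'tvec': array([-0.60009834, -0.03607518,  0.39166179])}
```

View pics/scene0.png

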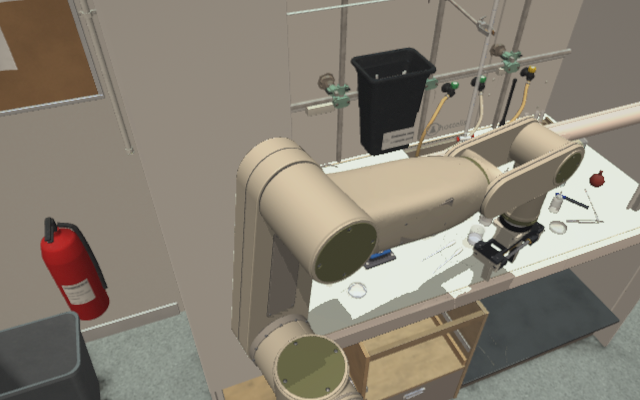

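View pics/side0.png

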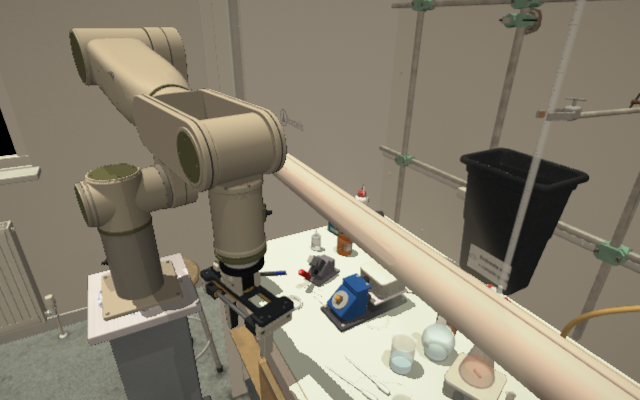

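View pics/wrist0.png

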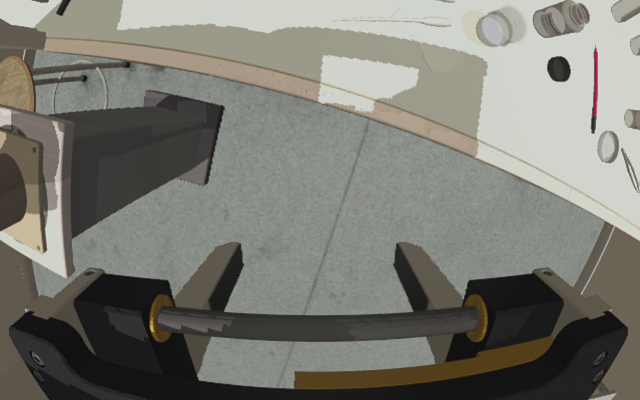

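Side view: blue lift with brass shaft near (345,298), the crank on its grey stand near (320,267) with red knob at (304,273), amber bottle (345,243), petri dish (290,302). Scene: the arm hides the lift. Wrist: only floor and the bench edge.

```bash
cat > h.py <<'E'
import numpy as np, cv2
from scipy.spatial.transform import Rotation as R
from plant import monitor, eyes
def cam(n):
    m=eyes.camera_model(n); Rm=cv2.Rodrigues(np.array(m['rvec']))[0]; return m,Rm,np.array(m['tvec'])
def ray(n,u,v,c=None):
    m,Rm,t=c or cam(n); x=(u-m['cx'])/m['fx']; y=(v-m['cy'])/m['fy']
    if n=='wrist':
        r=np.hypot(x,y); d=np.array([x/r*np.sin(r),y/r*np.sin(r),np.cos(r)]) if r>0 else np.array([0,0,1.])
    else: d=np.array([x,y,1.])
    d=Rm.T@d; return -Rm.T@t, d/np.linalg.norm(d)
def onz(n,u,v,z,c=None):
    o,d=ray(n,u,v,c); return o+d*(z-o[2])/d[2]
def proj(n,P,c=None):
    m,Rm,t=c or cam(n); p=Rm@np.asarray(P)+t
    if n=='wrist':
        th=np.arctan2(np.hypot(p[0],p[1]),p[2]); k=th/np.hypot(p[0],p[1]); return np.array([m['cx']+m['fx']*p[0]*k,m['cy']+m['fy']*p[1]*k])
    return np.array([m['cx']+m['fx']*p[0]/p[2],m['cy']+m['fy']*p[1]/p[2]])
def tri(rs):
    A=sum(np.eye(3)-np.outer(d,d) for o,d in rs); b=sum((np.eye(3)-np.outer(d,d))@o for o,d in rs); return np.linalg.solve(A,b)
E
python3 - <<'E'
from h import *
np.set_printoptions(precision=3,suppress=True)
for n in ['scene','side']: print(n,ray(n,320,200))
for nm,u,v,z in [('shaft',344,297,.07),('knob',304,273,.07),('amber',345,254,0),('petri',290,302,0),('dropper',316,249,0),('sashnear',285,165,.458),('sash2',540,390,.458)]: print(nm,onz('side',u,v,z))
im=cv2.imread('pics/side0.png'); cv2.imwrite('pics/crop0.png',cv2.resize(im[225:335,250:410],None,fx=5,fy=5,interpolation=cv2.INTER_CUBIC))
E
```

```text
scene (array([-0.442,  0.156,  1.214]), array([ 0.69 , -0.27 , -0.671]))
side (array([ 0.025, -1.102,  0.761]), array([ 0.443,  0.79 , -0.424]))
shaft [ 0.497 -0.407  0.07 ]
knob [ 0.448 -0.255  0.07 ]
amber [ 0.676 -0.134  0.   ]
petri [ 0.387 -0.28   0.   ]
dropper [ 0.598 -0.056  0.   ]
sashnear [ 0.362 -0.33   0.458]
sash2 [ 0.323 -0.993  0.458]
```

View pics/crop0.png

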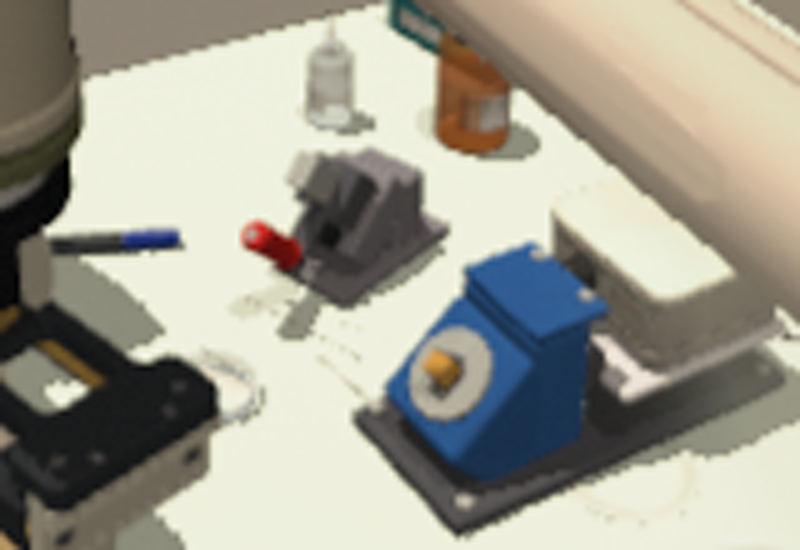

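Crop (5x, offset 250,225): flange centre (452,374), base plate corners (357,414), (462,527), (785,378); stand plate corners about (345,302), (447,230), (275,262); knob tip (257,236), grip block top (303,170).

Run:
```python
from h import *
np.set_printoptions(precision=4,suppress=True)
f=lambda u,v,z: onz('side',250+u/5-.4,225+v/5-.4,z)
A,B,C=f(357,414,.012),f(462,527,.012),f(785,378,.012)
print('plate',A,B,C,np.linalg.norm(A-B),np.linalg.norm(B-C),'yaw',np.degrees(np.arctan2(*(C-B)[1::-1])),np.degrees(np.arctan2(*(A-B)[1::-1]))-90)
print('flange',f(452,374,.065))
a,b,c=f(275,262,.008),f(345,302,.008),f(447,230,.008)
print('stand',a,b,c,np.linalg.norm(a-b),np.linalg.norm(b-c),np.degrees(np.arctan2(*(c-b)[1::-1])))
im=eyes.read_camera('side'); hsv=cv2.cvtColor(im,cv2.COLOR_BGR2HSV)
m=((hsv[...,0]<6)|(hsv[...,0]>174))&(hsv[...,1]>150)&(hsv[...,2]>90); m[:240]=0;m[300:]=0;m[:,:285]=0;m[:,330:]=0
ys,xs=np.nonzero(m); print('red',xs.min(),xs.max(),ys.min(),ys.max(),xs.mean(),ys.mean(),len(xs))
# fit: stand pin at origin (x,y), crank yaw psi; knob
def frame(x,y,z,yaw):
    Rm=R.from_euler('z',yaw).as_matrix()@R.from_euler('y',-.75).as_matrix(); return Rm
for yaw in np.radians([-20,-10,0,10,20]):
    Rm=frame(0,0,0,yaw); k=Rm@[-.05,0,.051]; g=Rm@[0,0,.045]
    P=onz('side',xs.mean(),ys.mean(),.055+k[2]); o=P-k
    print(np.degrees(yaw),'kz',.055+k[2],'pin',o,'knobtip',(proj('side',o+Rm@[-.05,0,.075])-[250,225])*5,'gripTop',(proj('side',o+Rm@[0,0,.062])-[250,225])*5, 'hub',(proj('side',o)-[250,225])*5)
```

```text
plate [ 0.4521 -0.357   0.012 ] [ 0.4588 -0.4624  0.012 ] [ 0.6961 -0.4491  0.012 ] 0.10565756430590528 0.2376317771108479 yaw 3.2072685344732084 3.668380510400354
flange [ 0.4849 -0.4057  0.065 ]
stand [ 0.4778 -0.1992  0.008 ] [ 0.4985 -0.2575  0.008 ] [ 0.5969 -0.2213  0.008 ] 0.06177623724095734 0.10483446569080981 20.202570898996925
red 300 309 270 277 304.6136363636364 273.75 44
-20.0 kz 0.058234194311398146 pin [ 0.5222 -0.2691  0.055 ] knobtip [246.6214 222.5189] gripTop [319.9258 183.8311] hub [385.9822 239.0019]
-10.0 kz 0.058234194311398146 pin [ 0.5254 -0.2571  0.055 ] knobtip [247.5087 225.1871] gripTop [318.0725 179.2437] hub [380.96   227.5538]
0.0 kz 0.058234194311398146 pin [ 0.5265 -0.2447  0.055 ] knobtip [249.1785 227.7222] gripTop [314.8742 174.9344] hub [372.832  216.9112]
10.0 kz 0.058234194311398146 pin [ 0.5254 -0.2323  0.055 ] knobtip [251.5839 230.0451] gripTop [310.4391 171.027 ] hub [361.9042 207.3527]
20.0 kz 0.058234194311398146 pin [ 0.5222 -0.2203  0.055 ] knobtip [254.6541 232.0823] gripTop [304.9083 167.6313] hub [348.539  199.1162]
```

>>> {"api": "arm_command", "payload": {
  "deltas": [
    [[-3,0,0,0,0,0],[-3,0,0,0,0,3.4],[-2,1,0,2.45,-6.7,0],[0,1,0,2.45,-6.7,0],[0,1,0,2.45,-6.7,0],[0,1,0,2.45,-6.7,0],[0,1,0,2.45,-6.7,0],[0,1,0,2.45,-6.7,0],[0,0,0,0,0,0]]
  ],
  "gripper": 1
}}

```text
t: 0.95
tool_pos: [0.0887, -0.5129, 0.215]
orientation: [-2.76, -0.475, -1.096]
force: [-0.8, -0.6, -2.4]
opening: 0.0926
gripper_force: 0.0
```

>>> {"api": "arm_command", "payload": {
  "deltas": [
    [[2.4,1.8,0,0,0,0],[2.4,1.8,0,0,0,0],[2.4,1.8,0,0,0,0],[2.4,1.8,0,0,0,0],[2.4,1.8,0,0,0,0],[2.4,1.8,0,0,0,0],[2.4,1.8,0,0,0,0],[2.4,1.8,0,0,0,0],[2.4,1.8,0,0,0,0],[2.4,1.8,0,0,0,0],[0,0,0,0,0,0]]
  ]
}}

```text
t: 1.87
tool_pos: [0.3339, -0.3321, 0.219]
orientation: [-2.769, -0.493, -1.083]
force: [-0.5, 0.4, 0.3]
opening: 0.093
gripper_force: 0.0
```

```bash
cat >> h.py <<'E'
def fr(yaw): return R.from_euler('z',yaw,degrees=True).as_matrix()@R.from_euler('y',-.75).as_matrix()
FLIP=np.diag([1,-1,-1.])
def need(p,yaw,spin=0):
    s=monitor.read_state(); T=fr(yaw)@R.from_euler('z',spin,degrees=True).as_matrix()@FLIP
    C=R.from_rotvec(s['orientation']).as_matrix()
    return (np.array(p)-s['tool_pos'])*100, np.degrees(R.from_matrix(T@C.T).as_rotvec())
E
python3 - <<'E'
from h import *
np.set_printoptions(precision=3,suppress=True)
s=monitor.read_state();print(np.array(s['q']),np.array(s['tool_pos']),s['t'])
c=cam('wrist');print(ray('wrist',320,200,c))
im=eyes.read_camera('wrist');cv2.imwrite('pics/w1.png',im);cv2.imwrite('pics/s1.png',eyes.read_camera('scene'))
print(need([.4195,-.257,.172],20))
F=[.485,-.406,.065];P=np.array([.522,-.22,.055])
print('flange',proj('wrist',F,c),'knob',proj('wrist',P+fr(20)@[-.05,0,.051],c),'grip',proj('wrist',P+fr(20)@[0,0,.062],c))
E
```

```text
[-1.471 -0.275  2.058  0.717  1.582 -0.329] [ 0.334 -0.332  0.219] 1.8667
(array([ 0.287, -0.35 ,  0.398]), array([ 0.413,  0.146, -0.899]))
(array([ 8.777,  7.736, -4.7  ]), array([ 0.146, -0.285, -0.156]))
flange [415.387 197.06 ] knob [285.84  179.574] grip [284.106 141.266]
```

View pics/w1.png

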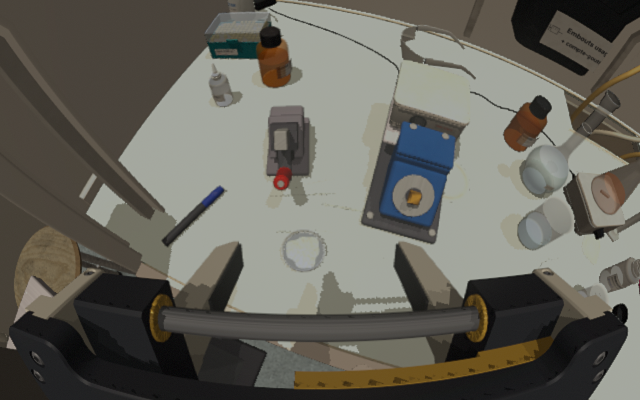

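Wrist view: flange with brass shaft at about (414,196), crank with red knob tip at (282,182) and grip block (281,140), dish (304,250), pen (195,215). Matches the side estimates.

Run:
```python
from h import *
np.set_printoptions(precision=4,suppress=True)
c=cam('wrist'); im=cv2.imread('pics/w1.png'); hsv=cv2.cvtColor(im,cv2.COLOR_BGR2HSV)
H,S,V=[hsv[...,i].astype(int) for i in range(3)]
def comp(m,box):
    x0,y0,x1,y1=box; mm=np.zeros(m.shape,np.uint8); mm[y0:y1,x0:x1]=m[y0:y1,x0:x1]; return mm
red=comp(((H<6)|(H>174))&(S>150)&(V>90),(260,160,305,200)); ys,xs=np.nonzero(red); print('red',xs.min(),xs.max(),ys.min(),ys.max(),xs.mean(),ys.mean())
fl=comp((S<45)&(V>80),(385,165,445,225)); n,l,st,ce=cv2.connectedComponentsWithStats(fl); print(st[1:],ce[1:])
br=comp((S>110)&(H>8)&(H<30),(395,180,435,215)); print('brass',br.sum(),np.argwhere(br).mean(0))
cnt=max(cv2.findContours(fl|br,0,1)[0],key=cv2.contourArea); print('ell',cv2.fitEllipse(cv2.convexHull(cnt)))
u,v=cv2.fitEllipse(cv2.convexHull(cnt))[0]
print('flange wrist z=.065',onz('wrist',u,v,.065,c),'tri',tri([ray('wrist',u,v,c),ray('side',340,299.4)]))
def sub(box,f):
    x0,y0,x1,y1=box; return cv2.resize(im[y0:y1,x0:x1],None,fx=f,fy=f,interpolation=cv2.INTER_CUBIC)
a=sub((380,160,450,230),8);b=sub((250,95,320,195),5.6)
o=np.zeros((560,800,3),np.uint8);o[:,:400]=cv2.resize(sub((390,172,440,222),8),(400,400)).__class__ and 0
o[:400,:400]=sub((390,172,440,222),8); bb=sub((250,95,320,195),5.6);o[:bb.shape[0],400:400+bb.shape[1]]=bb
cv2.imwrite('pics/crop1.png',o)
```

```text
red 274 289 167 189 281.74407582938386 177.19431279620852
[[ 392  174   42   43 1154]
 [ 438  186    7   39  164]] [[412.8102 194.7903]
 [441.9939 209.8476]]
brass 158 [197.2785 413.7089]
ell ((412.9183349609375, 195.2169647216797), (41.512420654296875, 42.40564727783203), 49.8536491394043)
flange wrist z=.065 [ 0.484 -0.405  0.065] tri [ 0.4849 -0.4052  0.0643]
```

View pics/crop1.png

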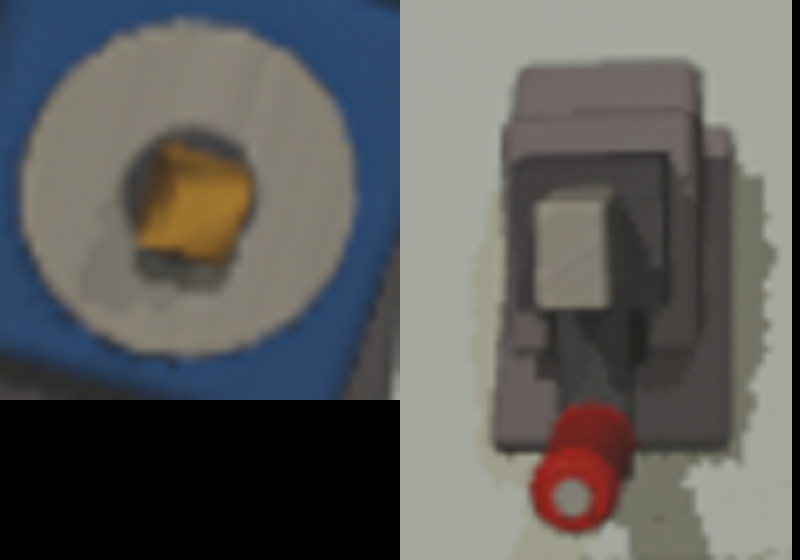

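Left: square shaft's corners near (253,179), (238,262), (140,248), i.e. rotated some degrees from the lift's axes. Right: grip block top corners (537,198),(608,198),(603,308),(537,305), knob tip centre (572,497).

Run:
```python
from h import *
np.set_printoptions(precision=4,suppress=True)
E=np.array
import pickle
# wrist model at picture time: arm has not moved
c=cam('wrist')
pw=lambda x,y:(250+(x-400)/5.6-.4,95+y/5.6-.4)
gt=onz('wrist',*pw(571,252),.1004,c); kt=onz('wrist',*pw(572,497),.0758,c)
d=gt-kt; print('grip top',gt,'knob tip',kt,'yaw',np.degrees(np.arctan2(d[1],d[0])),np.hypot(*d[:2]),'expect',.05*.7317+.013*.6816)
for y in (14,16,18,20,22):
    f=fr(y); a=gt-f@[0,0,.062]; b=kt-f@[-.05,0,.075]; print(y,'pin from grip',a,'from knob',b)
F=E([.4845,-.405,.065]); f=fr(3.4)
def onp(x,y,h):
    o,d=ray('wrist',390+x/8-.4,172+y/8-.4,c); n=f[:,2]; t=((F+n*h-o)@n)/(d@n); return f.T@(o+d*t-F)
for h in (.0125,.0175):
    q=[onp(*p,h)*1000 for p in [(165,142),(253,179),(238,262),(140,248)]]
    print(h,*q); 
    for i in range(4): e=q[(i+1)%4]-q[i]; print('  edge',np.degrees(np.arctan2(e[1],e[0])),np.hypot(*e[:2]))
# side plate yaw via wrist: blue face bottom corners, base plate corners
for p in [(362,229),(436,240)]: print(onz('wrist',*p,.012,c))
```

```text
grip top [ 0.4807 -0.2316  0.1004] knob tip [ 0.437  -0.2483  0.0758] yaw 20.889384271808375 0.04682911789676337 expect 0.045445799999999995
14 pin from grip [ 0.5217 -0.2214  0.055 ] from knob [ 0.5221 -0.2271  0.055 ]
16 pin from grip [ 0.5214 -0.22    0.055 ] from knob [ 0.5213 -0.2241  0.055 ]
18 pin from grip [ 0.5209 -0.2185  0.055 ] from knob [ 0.5204 -0.2212  0.055 ]
20 pin from grip [ 0.5204 -0.2171  0.055 ] from knob [ 0.5194 -0.2183  0.055 ]
22 pin from grip [ 0.5199 -0.2158  0.055 ] from knob [ 0.5183 -0.2154  0.055 ]
0.0125 [ 8.4392  7.3887 12.5   ] [ 6.6669 -7.313  12.5   ] [-6.3843 -9.0302 12.5   ] [-8.4329  6.2505 12.5   ]
  edge -96.87409775603845 14.808189076684096
  edge -172.50440820028084 13.163633413635678
  edge 97.63570247051933 15.417461147474825
  edge 3.859296128843887 16.910438716050777
0.0175 [ 9.4699  8.1718 17.5   ] [ 7.7218 -6.3287 17.5   ] [-5.1507 -8.0224 17.5   ] [-7.1713  7.0492 17.5   ]
  edge -96.87409775603838 14.605479288873347
  edge -172.50440820028095 12.983436002441252
  edge 97.63570247051923 15.206411014227495
  edge 3.8592961288439636 16.678951163712938
[ 0.4408 -0.3578  0.012 ]
[ 0.46   -0.4611  0.012 ]
```

Run:
```python
from h import *
np.set_printoptions(precision=4,suppress=True)
c=cam('wrist'); im=cv2.imread('pics/w1.png'); hsv=cv2.cvtColor(im,cv2.COLOR_BGR2HSV)
F=np.array([.4845,-.405,.065])
b=cv2.inRange(hsv,(100,120,60),(125,255,255)); b[:,:370]=0; b[:110]=0; b[235:]=0
ys,xs=np.nonzero(b); print(xs.min(),xs.max(),ys.min(),ys.max())
# face edges: for columns find lowest blue; for rows left and right most
for yaw in (3.4,6,8,10):
    f=fr(yaw); n=f[:,2]
    def onp(u,v):
        o,d=ray('wrist',u,v,c); t=((F-o)@n)/(d@n); return f.T@(o+d*t-F)*1000
    B=np.array([onp(u,ys[xs==u].max()+.5)[:2] for u in range(388,430,3)])
    L=np.array([onp(xs[ys==v].min()-.5,v)[:2] for v in range(165,205,4)])
    Rr=np.array([onp(xs[ys==v].max()+.5,v)[:2] for v in range(185,220,4)])
    pb=np.polyfit(B[:,1],B[:,0],1);pl=np.polyfit(L[:,0],L[:,1],1);pr=np.polyfit(Rr[:,0],Rr[:,1],1)
    print(yaw,'bottom x=',pb[1],'ang',-np.degrees(np.arctan(pb[0])),'left y',pl[1],np.degrees(np.arctan(pl[0])),'right',pr[1],np.degrees(np.arctan(pr[0])))
# side: plate edge fits on z=.012
im=cv2.imread('pics/side0.png'); 
g=cv2.cvtColor(im,cv2.COLOR_BGR2GRAY)
for name,pts in {'front':range(326,340,2),'right':range(348,400,5)}.items():
    Q=[]
    for u in pts:
        col=g[295:340,u].astype(int); k=np.where(col<95)[0]
        if len(k): Q.append(onz('side',u,295+k.max()+.5,0.0)[:2])
    Q=np.array(Q); p=np.linalg.svd(Q-Q.mean(0))[2][0]; print(name,len(Q),np.degrees(np.arctan2(p[1],p[0])),Q[0],Q[-1])
```

```text
380 454 122 225
3.4 bottom x= -33.686224762274044 ang 0.0213779580389291 left y 36.19983507448359 -0.18149815033128455 right -34.30186788981825 0.16184715704313934
6 bottom x= -33.70983087460366 ang -2.4297617565546332 left y 36.326150026688566 -2.086360752548093 right -34.613797145242906 -1.74580654782332
8 bottom x= -33.76063822307228 ang -4.313043171798584 left y 36.47514210831137 -3.557091427333597 right -34.90686131890828 -3.2260815753749115
10 bottom x= -33.84004133633103 ang -6.192634437190184 left y 36.67019173691402 -5.034431843104095 right -35.24818802106156 -4.7196411455061344
front 7 92.17343576088248 [ 0.4571 -0.3783] [ 0.459  -0.4422]
right 11 3.3162414934992035 [ 0.4835 -0.4551] [ 0.6679 -0.4454]
```

>>> {"api": "arm_command", "payload": {
  "deltas": [
    [[2.1,1.92,-1.2,0,0,0.2],[2.1,1.92,-1.2,0,0,0],[2.1,1.92,-1.2,0,0,0],[2.1,1.92,-1.1,0,0,0],[1.28,0.48,-1.46,0,0,0],[1.28,0.48,-1.46,0,0,0],[1.28,0.48,-1.46,0,0,0],[0,0,0,0,0,0],[0,0,0,0,0,0]]
  ],
  "gripper": 0.1
}}

```text
t: 2.72
tool_pos: [0.4529, -0.2437, 0.1274]
orientation: [-2.766, -0.492, -1.082]
force: [-0.0, -0.4, 0.7]
opening: 0.0514
gripper_force: 0.0
```

Run:
```python
from h import *
np.set_printoptions(precision=3,suppress=True)
P=np.array([.5203,-.2173,.055]);f=fr(20.4)
print(need(P+f[:,2]*.1,20.4)); c=cam('wrist')
im=eyes.read_camera('wrist');cv2.imwrite('pics/w2.png',im)
print('griptop',proj('wrist',P+f@[0,0,.062],c),'knobtip',proj('wrist',P+f@[-.05,0,.075],c),'tcp',proj('wrist',P+f@[0,0,.1],c))
H,S,V=cv2.split(cv2.cvtColor(im,cv2.COLOR_BGR2HSV))
red=((H<6)|(H>174))&(S>150)&(V>90); red[:, :240]=0; red[:,420:]=0; ys,xs=np.nonzero(red); print(xs.min(),xs.max(),ys.min(),ys.max())
```

```text
(array([0.347, 0.266, 0.081]), array([-0.071, -0.277,  0.155]))
griptop [315.392 225.138] knobtip [315.671 293.656] tcp [314.832 248.41 ]
303 325 250 296
```

View pics/w2.png

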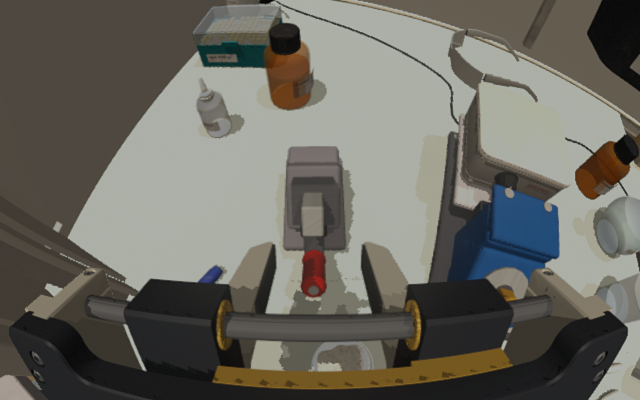

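Wrist view: block and knob lie between the fingers, knob tip at (314,291) and block near (313,225), within 2 px of the prediction. Going in.

>>> {"api": "arm_command", "payload": {
  "deltas": [
    [[0.96,0.39,-1.01,0,-0.2,0.1],[0.96,0.39,-1.01,0,0,0],[0.96,0.39,-1.01,0,0,0],[0.96,0.39,-1.01,0,0,0],[0.49,0.19,-0.5,0,0,0],[0.49,0.18,-0.5,0,0,0],[0,0,0,0,0,0],[0,0,0,0,0,0]]
  ]
}}

```text
t: 3.43
tool_pos: [0.5015, -0.2251, 0.0779]
orientation: [-2.765, -0.495, -1.089]
force: [0.0, 0.4, 0.2]
opening: 0.0511
gripper_force: 0.0
```

>>> {"api": "arm_command", "payload": {
  "deltas": [
    [[0,0,0,0,0,0],[0,0,0,0,0,0],[0,0,0,0,0,0],[0,0,0,0,0,0],[0,0,0,0,0,0],[0,0,0,0,0,0]]
  ],
  "gripper": -1,
  "squeeze": 35
}}

```text
t: 3.93
tool_pos: [0.5012, -0.2238, 0.0774]
orientation: [-2.763, -0.495, -1.088]
force: [-7.7, 9.4, 3.3]
opening: 0.0166
gripper_force: 34.7
```

Run:
```python
from h import *
np.set_printoptions(precision=3,suppress=True)
P=np.array([.5203,-.2173,.055]);f=fr(20.4); s=monitor.read_state()
C=R.from_rotvec(s['orientation']).as_matrix()
print('tcp in crank frame mm',f.T@(s['tool_pos']-P)*1000, np.degrees(R.from_matrix(f.T@C@FLIP).as_rotvec()), s['force'],s['wrist_torque'],f)
```

```text
tcp in crank frame mm [ 0.49   0.53  30.124] [ 0.047 -0.025 -0.1  ] [-7.698  9.423  3.294] [1.625 1.087 1.813] [[ 0.686 -0.349 -0.639]
 [ 0.255  0.937 -0.238]
 [ 0.682  0.     0.732]]
```

>>> {"api": "arm_command", "payload": {
  "deltas": [
    [[-0.05,0.12,0,0,0,0],[0,0,0,0,0,0],[0,0,0,0,0,0]]
  ]
}}

```text
t: 4.18
tool_pos: [0.5008, -0.2224, 0.077]
orientation: [-2.763, -0.495, -1.088]
force: [-0.2, 5.1, 0.6]
opening: 0.0161
gripper_force: 34.9
```

>>> {"api": "arm_command", "payload": {
  "deltas": [
    [[-0.32,-0.12,0.37,0,0,0],[-0.32,-0.12,0.37,0,0,0],[-0.32,-0.12,0.37,0,0,0],[-0.32,-0.12,0.37,0,0,0],[-0.64,-0.24,0.73,0,0,0],[-0.64,-0.24,0.73,0,0,0],[-0.64,-0.24,0.73,0,0,0],[-0.64,-0.24,0.73,0,0,0],[0,0,0,0,0,0],[0,0,0,0,0,0]]
  ]
}}

```text
t: 5.02
tool_pos: [0.4625, -0.2391, 0.1224]
orientation: [-2.767, -0.494, -1.09]
force: [0.0, 0.2, -2.1]
opening: 0.0158
gripper_force: 34.9
```

Run:
```python
from h import *
np.set_printoptions(precision=3,suppress=True)
F=np.array([.4845,-.405,.065]);f=fr(3.4); s=monitor.read_state()
print(s['opening'],s['force'],np.array(s['q']))
print('to .15 off',need(F+f@[0,0,.15],3.4,7.5)); print('to .09 off',need(F+f@[0,0,.09],3.4,7.5)); print(f)
for n in ('side','wrist'): cv2.imwrite(f'pics/{n}3.png',eyes.read_camera(n))
```

```text
0.015792098765329984 [ 0.02   0.176 -2.099] [-1.108 -0.25   2.231  0.814  1.2   -0.215]
to .15 off (array([ -8.007, -17.2  ,   5.237]), array([ -4.925,  -0.993, -11.304]))
to .09 off (array([ -3.924, -16.957,   0.847]), array([ -4.925,  -0.993, -11.304]))
[[ 0.73  -0.059 -0.68 ]
 [ 0.043  0.998 -0.04 ]
 [ 0.682  0.     0.732]]
```

>>> {"api": "arm_command", "payload": {
  "deltas": [
    [[-1.5,-0.5,1.3,-0.62,-0.12,-1.41],[-1.5,-2.3,1.3,-0.62,-0.12,-1.41],[-1,-2.4,0.7,-0.62,-0.12,-1.41],[-1,-2.4,0.5,-0.62,-0.12,-1.41],[-1,-2.4,0.5,-0.62,-0.12,-1.41],[-1,-2.4,0.5,-0.62,-0.12,-1.41],[-0.5,-2.4,0.3,-0.62,-0.12,-1.41],[-0.5,-2.4,0.1,-0.62,-0.12,-1.41],[0,0,0,0,0,0],[0,0,0,0,0,0]]
  ]
}}

```text
t: 5.95
tool_pos: [0.3824, -0.41, 0.1728]
orientation: [2.89, 0.276, 1.14]
force: [0.9, 1.0, -3.1]
opening: 0.0161
gripper_force: 35.0
```

Run:
```python
from h import *
np.set_printoptions(precision=3,suppress=True)
F=np.array([.4845,-.405,.065]);f=fr(3.4); s=monitor.read_state()
print(s['opening'],s['force'],np.array(s['q']))
print('to .15',need(F+f@[0,0,.15],3.4,7.5));print('to .065',need(F+f@[0,0,.065],3.4,7.5))
c=cam('wrist');im=eyes.read_camera('wrist'); a=im
b=eyes.read_camera('side')[215:335,240:410]
o=np.zeros((400,800,3),np.uint8)
o[:,:400]=cv2.resize(a[130:330,220:420],(400,400),interpolation=cv2.INTER_CUBIC); o[:282,400:]=cv2.resize(b,(400,282),interpolation=cv2.INTER_CUBIC)
cv2.imwrite('pics/c3.png',o)
C=R.from_rotvec(s['orientation']).as_matrix()@FLIP; O=np.array(s['tool_pos'])-C@[0,0,.03]
w=lambda p:(proj('wrist',p,c)-[220,130])*2
print('flange',w(F),'hubO',w(O),'knobtip',w(O+C@[-.05,0,.075]),'arm end',w(O+C@[-.05,0,.027]))
print('knobtip side',(proj('side',O+C@[-.05,0,.075])-[240,215])*2.35,'hub',(proj('side',O)-[240,215])*2.35,'flange',(proj('side',F)-[240,215])*2.35)
```

```text
0.01607244713985202 [ 0.943  1.02  -3.125] [-1.399 -0.175  2.065  0.788  1.267 -0.272]
to .15 (array([-0.001, -0.11 ,  0.193]), array([-0.169, -0.088, -0.082]))
to .065 (array([ 5.782,  0.234, -6.026]), array([-0.169, -0.088, -0.082]))
flange [198.41  119.611] hubO [194.318 211.726] knobtip [193.543 478.848] arm end [194.101 375.943]
knobtip side [108.205 175.448] hub [176.082 161.481] flange [234.383 198.121]
```

View pics/c3.png

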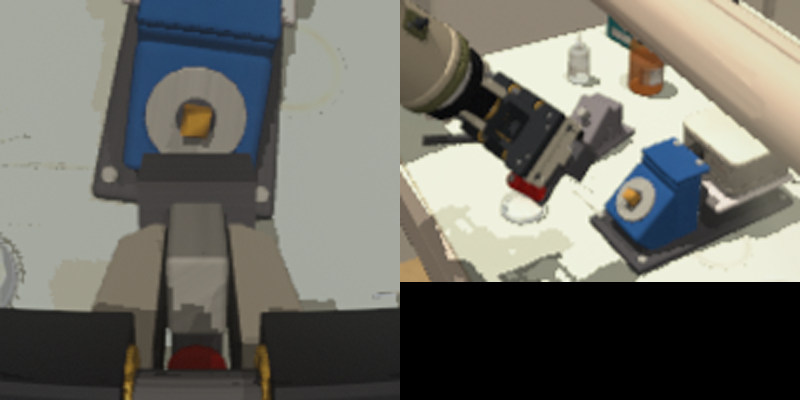

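Left: wrist view past the held crank (hub at x 138-258, y 153-225), square shaft at (196,120) nearly parallel to the hub. Right: side view, crank held well above the bench, dish (525,207) clear.

Run:
```python
from h import *
np.set_printoptions(precision=2,suppress=True)
F=np.array([.4845,-.405,.065]);f=fr(3.4); s=monitor.read_state(); c=cam('wrist')
C=R.from_rotvec(s['orientation']).as_matrix()@FLIP; O=np.array(s['tool_pos'])-C@[0,0,.03]
w=lambda p:(proj('wrist',p,c)-[220,130])*2
for p in [(.018,.018,0),(.018,-.018,0),(.018,.018,.026),(.018,-.018,.026),(.012,.008,.062),(.012,-.008,.062),(.012,.008,.026)]: print(p,w(O+C@p))
im=cv2.imread('pics/c3.png')[:,:400]; hsv=cv2.cvtColor(im,cv2.COLOR_BGR2HSV)
m=cv2.inRange(hsv,(0,0,95),(180,70,255)); m[:60]=0;m[152:]=0;m[:,:140]=0;m[:,252:]=0
n,l,st,ce=cv2.connectedComponentsWithStats(m); k=1+st[1:,4].argmax(); cnt=cv2.findContours((l==k).astype(np.uint8),0,1)[0][0]
h=cv2.convexHull(cnt)[:,0]; h=h[h[:,1]<145]; print('ell',cv2.fitEllipse(h.astype(np.float32)))
th=np.linspace(0,6.28,60); E=np.array([w(F+f@[.027*np.cos(t),.027*np.sin(t),0]) for t in th]); print('pred x',E[:,0].min(),E[:,0].max(),'y',E[:,1].min(),E[:,1].max(),'obs',h.min(0),h.max(0))
print('tip corners pred 12.5',*[w(F+f@R.from_euler('z',7.5,degrees=True).as_matrix()@[a*.007,b*.007,.0125]) for a,b in [(1,1),(1,-1),(-1,-1),(-1,1)]])
```

```text
(0.018, 0.018, 0) [140.64 162.1 ]
(0.018, -0.018, 0) [248.13 162.24]
(0.018, 0.018, 0.026) [133.16 190.45]
(0.018, -0.018, 0.026) [255.03 190.63]
(0.012, 0.008, 0.062) [160.84 266.91]
(0.012, -0.008, 0.062) [226.22 267.03]
(0.012, 0.008, 0.026) [167.24 209.32]
ell ((195.38055419921875, 115.8722152709961), (100.28716278076172, 102.08187866210938), 84.44114685058594)
pred x 149.9949171271512 252.73975584163395 y 69.77565679960901 169.01892927538336 obs [145  67] [246 140]
tip corners pred 12.5 [187.54 113.41] [215.43 113.47] [215.17 140.16] [187.63 140.1 ]
```

>>> {"api": "arm_command", "payload": {
  "deltas": [
    [[0.96,0.06,-1,-0.17,-0.09,-0.08],[0.96,0.06,-1,0,0,0],[0.96,0.06,-1,0,0,0],[0.96,0.06,-1,0,0,0],[0.97,0.06,-1.01,0,0,0],[0.97,0.06,-1.01,0,0,0],[0.34,0.02,-0.37,0,0,0],[0.34,0.02,-0.37,0,0,0],[0.34,0.02,-0.37,0,0,0],[0,0,0,0,0,0],[0,0,0,0,0,0]]
  ]
}}

```text
t: 6.97
tool_pos: [0.4506, -0.4056, 0.1023]
orientation: [2.885, 0.277, 1.14]
force: [0.8, -0.9, -1.5]
opening: 0.0159
gripper_force: 35.0
```

```bash
cat >> h.py <<'E'
def st(F=(.4845,-.4037,.065),yaw=3.4):
    f=fr(yaw); s=monitor.read_state(); C=R.from_rotvec(s['orientation']).as_matrix()@FLIP
    print('t',round(s['t'],2),'tcp lift mm',np.round(f.T@(np.array(s['tool_pos'])-F)*1000,2),'rot',np.round(np.degrees(R.from_matrix(f.T@C).as_rotvec()),2),'F lift',np.round(f.T@np.array(s['force']),1),'M',np.round(f.T@np.array(s['wrist_torque']),2),'open',round(s['opening'],4))
E
python3 -c "
from h import *
st()"
```

```text
t 6.97 tcp lift mm [ 0.62  0.11 50.45] rot [-0.04 -0.01  7.59] F lift [-0.5 -0.9 -1.6] M [ 0.    0.69 -0.01] open 0.0159
```

>>> {"api": "arm_command", "payload": {
  "deltas": [
    [[0.1,0.01,-0.11,0,0,0],[0.1,0.01,-0.11,0,0,0],[0.1,0.01,-0.11,0,0,0],[0.1,0,-0.11,0,0,0],[0,0,0,0,0,0]]
  ]
}}

```text
t: 7.38
tool_pos: [0.4538, -0.406, 0.098]
orientation: [2.884, 0.277, 1.138]
force: [-11.8, 1.3, 4.3]
opening: 0.0155
gripper_force: 35.0
```

```bash
python3 -c "
from h import *
st()"
```

```text
t 7.38 tcp lift mm [-0.05 -0.53 45.09] rot [-0.09  0.05  7.6 ] F lift [-5.6  2.  11.2] M [ 0.45  1.62 -0.04] open 0.0155
```

>>> {"api": "arm_command", "payload": {
  "deltas": [
    [[-0.06,0.01,-0.05,0,0,0],[0,0,0,0,0,0]]
  ]
}}

```text
t: 7.55
tool_pos: [0.4535, -0.406, 0.0978]
orientation: [2.884, 0.276, 1.14]
force: [-8.4, 1.1, 3.7]
opening: 0.0156
gripper_force: 35.0
```

Run:
```python
from h import *
st()
cv2.imwrite('pics/w4.png',cv2.resize(eyes.read_camera('wrist')[130:330,220:420],(600,600),interpolation=cv2.INTER_CUBIC))
```

```text
t 7.55 tcp lift mm [-0.34 -0.46 45.17] rot [-0.11  0.    7.59] F lift [-3.6  1.6  8.4] M [ 0.4   1.11 -0.04] open 0.0156
```

View pics/w4.png

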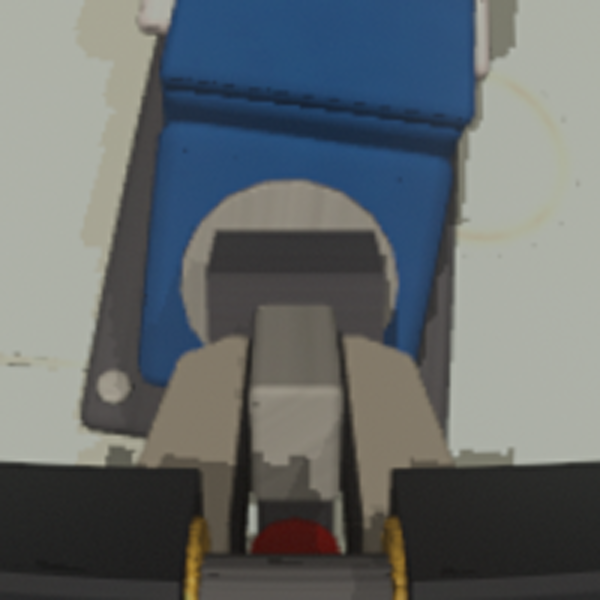

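Hub centre sits at x≈296 against the flange's 290 (4 px/mm): about 1–1.5 mm to the right, so shift +y.

>>> {"api": "arm_command", "payload": {
  "deltas": [
    [[-0.04,0.12,-0.03,0,0,0],[0,0,0,0,0,0],[0,0,0,0,0,0]]
  ]
}}

```text
t: 7.85
tool_pos: [0.4533, -0.4049, 0.0972]
orientation: [2.884, 0.276, 1.139]
force: [-4.7, -1.6, -0.1]
opening: 0.0159
gripper_force: 35.0
```

```bash
python3 -c "
from h import *
st()"
```

```text
t 7.85 tcp lift mm [-0.9   0.69 44.85] rot [-0.13  0.01  7.58] F lift [-3.5 -1.4  3.2] M [-0.37  1.15 -0.01] open 0.0159
```

>>> {"api": "arm_command", "payload": {
  "deltas": [
    [[0.05,-0.02,-0.1,0,0,0],[0.05,0,-0.1,0,0,0],[0,0,0,0,0,0]]
  ]
}}

```text
t: 8.1
tool_pos: [0.4544, -0.4044, 0.0946]
orientation: [2.885, 0.276, 1.14]
force: [-0.9, -2.3, -3.8]
opening: 0.0158
gripper_force: 35.0
```

```bash
python3 -c "
from h import *
st()"
```

```text
t 8.1 tcp lift mm [-1.79  1.12 42.17] rot [-0.06  0.01  7.56] F lift [-3.4 -2.2 -2.1] M [-0.46  1.04 -0.05] open 0.0158
```

>>> {"api": "arm_command", "payload": {
  "deltas": [
    [[0.19,-0.01,-0.23,0,0,0],[0.2,0.01,-0.22,0,0,0],[0.2,0.01,-0.22,0,0,0],[0,0,0,0,0,0]]
  ]
}}

```text
t: 8.43
tool_pos: [0.4608, -0.4042, 0.0878]
orientation: [2.885, 0.276, 1.14]
force: [0.3, -2.8, -5.3]
opening: 0.0157
gripper_force: 35.0
```

```bash
python3 -c "
from h import *
st()"
```

```text
t 8.43 tcp lift mm [-1.82  0.94 32.87] rot [-0.05 -0.01  7.55] F lift [-3.5 -2.9 -4. ] M [-0.63  1.07 -0.12] open 0.0157
```

>>> {"api": "arm_command", "payload": {
  "deltas": [
    [[0.1,-0.02,-0.12,0,0,0],[0.1,0,-0.12,0,0,0],[0.07,0,-0.07,0,0,0],[0,0,0,0,0,0]]
  ]
}}

```text
t: 8.77
tool_pos: [0.4631, -0.404, 0.0874]
orientation: [2.885, 0.281, 1.143]
force: [-32.1, 13.1, 28.1]
opening: 0.0159
gripper_force: 35.0
```

```bash
python3 -c "
from h import *
st()"
```

```text
t 8.77 tcp lift mm [-0.35  1.02 30.99] rot [ 0.09 -0.11  7.7 ] F lift [-3.7 15.  41.9] M [ 2.82  1.02 -0.06] open 0.0159
```

>>> {"api": "arm_command", "payload": {
  "deltas": [
    [[-0.1,-0.02,0.11,0,0,0],[0,0,0,0,0,0],[0,0,0,0,0,0]]
  ]
}}

```text
t: 9.02
tool_pos: [0.4628, -0.4039, 0.0873]
orientation: [2.885, 0.279, 1.143]
force: [-10.2, 6.2, 9.1]
opening: 0.016
gripper_force: 35.0
```

```bash
python3 -c "
from h import *
st()"
```

```text
t 9.02 tcp lift mm [-0.64  1.04 31.09] rot [ 0.04 -0.11  7.62] F lift [-0.9  6.8 13.3] M [ 1.33  0.28 -0.11] open 0.016
```

>>> {"api": "arm_command", "payload": {
  "deltas": [
    [[0,0,0,0,0,0],[0,0,0,0,0,0],[0,0,0,0,0,0],[0,0,0,0,0,0],[-0.34,-0.02,0.37,0,0,0],[-0.68,-0.04,0.73,0,0,0],[-0.85,-0.05,0.91,0,0,0],[-0.85,-0.05,0.91,0,0,0],[-0.85,-0.05,0.91,0,0,0],[-0.85,-0.05,0.91,0,0,0],[0,0,0,0,0,0],[0,0,0,0,0,0]]
  ],
  "gripper": -0.14
}}

```text
t: 10.02
tool_pos: [0.4177, -0.4082, 0.1347]
orientation: [2.882, 0.276, 1.14]
force: [-1.0, 0.7, 0.0]
opening: 0.0398
gripper_force: 0.0
```

Run:
```python
from h import *
np.set_printoptions(precision=2,suppress=True)
st()
F=np.array([.4845,-.4037,.065]);f=fr(3.4); c=cam('wrist'); im=eyes.read_camera('wrist')
g=f@R.from_euler('z',7.6,degrees=True).as_matrix()
H,S,V=cv2.split(cv2.cvtColor(im,cv2.COLOR_BGR2HSV))
red=((H<6)|(H>174))&(S>150)&(V>90); red[:, :240]=0; red[:,420:]=0; ys,xs=np.nonzero(red); print('red',xs.min(),xs.max(),ys.min(),ys.max(),xs.mean())
O=F+f@[-.0006,.001,.001]
print('pred knob top',proj('wrist',O+g@[-.05,0,.075],c),'bot',proj('wrist',O+g@[-.05,0,.027],c),'grip top',proj('wrist',O+g@[0,0,.062],c))
cv2.imwrite('pics/w5.png',cv2.resize(im[130:330,220:420],(600,600),interpolation=cv2.INTER_CUBIC))
for P in [(-.05,0,.10),(-.05,0,.036)]: print(need(O+g@P,3.4,7.6))
```

```text
t 10.02 tcp lift mm [-1.5  -0.49 96.66] rot [-0.18 -0.02  7.6 ] F lift [-0.7  0.8  0.7] M [ 0.07  0.34 -0.03] open 0.0398
red 310 327 259 304 317.9268292682927
pred knob top [315.17 301.94] bot [315.48 269.82] grip top [315.07 232.34]
(array([-3.84, -0.8 , -2.92]), array([0.06, 0.02, 0.09]))
(array([ 0.52, -0.54, -7.6 ]), array([0.06, 0.02, 0.09]))
```

View pics/w5.png

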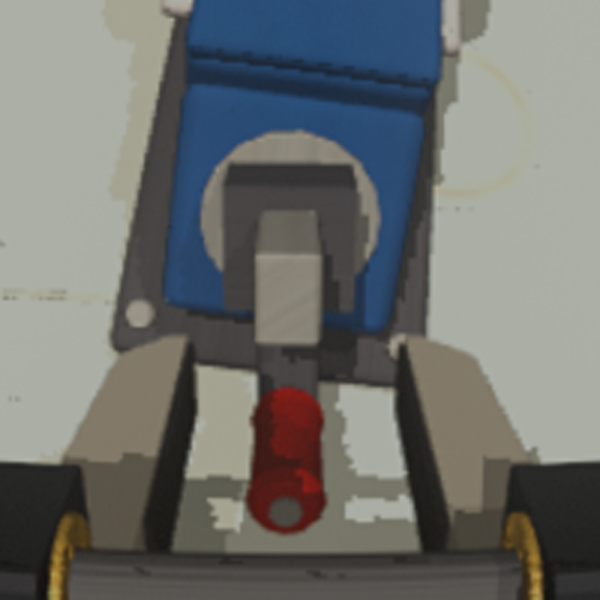

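Crank is home, knob tip at crop (286,512), as predicted. Going for the knob.

>>> {"api": "arm_command", "payload": {
  "deltas": [
    [[-0.96,-0.2,-0.73,0,0,0],[-0.96,-0.2,-0.73,0,0,0],[-0.96,-0.2,-0.73,0,0,0],[-0.96,-0.2,-0.73,0,0,0],[0.73,0.04,-0.78,0,0,0],[0.73,0.04,-0.78,0,0,0],[0.73,0.04,-0.78,0,0,0],[0.73,0.05,-0.78,0,0,0],[0.72,0.05,-0.78,0,0,0],[0.72,0.04,-0.78,0,0,0],[0,0,0,0,0,0],[0,0,0,0,0,0]]
  ]
}}

```text
t: 11.07
tool_pos: [0.4238, -0.4116, 0.0569]
orientation: [2.886, 0.278, 1.141]
force: [0.3, -0.4, -0.6]
opening: 0.0399
gripper_force: 0.0
```

>>> {"api": "arm_command", "payload": {
  "deltas": [
    [[0,0,0,0,0,0],[0,0,0,0,0,0],[0,0,0,0,0,0],[0,0,0,0,0,0]]
  ],
  "gripper": -1,
  "squeeze": 15
}}

```text
t: 11.4
tool_pos: [0.423, -0.4128, 0.0581]
orientation: [2.884, 0.277, 1.14]
force: [-3.1, 2.4, 2.1]
opening: 0.0192
gripper_force: 15.0
```

Run:
```python
from h import *
st()
f=fr(3.4)
# circle steps: 30 deg in 2 rows of 15
for a0 in range(0,360,15):
    a=np.radians(180+7.6-a0); b=np.radians(180+7.6-a0-15)
    d=f@[5*(np.cos(b)-np.cos(a)),5*(np.sin(b)-np.sin(a)),0]; print(a0,np.round(d,2).tolist())
```

```text
t 11.4 tcp lift mm [-50.03  -5.47  37.15] rot [-0.07 -0.01  7.59] F lift [-0.7  2.6  3.5] M [0.49 0.42 0.  ] open 0.0192
0 [-0.08, 1.3, -0.0]
15 [0.17, 1.27, 0.23]
30 [0.41, 1.16, 0.44]
45 [0.62, 0.96, 0.63]
60 [0.79, 0.7, 0.77]
75 [0.9, 0.39, 0.86]
90 [0.95, 0.06, 0.89]
105 [0.94, -0.28, 0.86]
120 [0.87, -0.6, 0.77]
135 [0.73, -0.88, 0.63]
150 [0.55, -1.1, 0.45]
165 [0.32, -1.24, 0.23]
180 [0.08, -1.3, 0.0]
195 [-0.17, -1.27, -0.23]
210 [-0.41, -1.16, -0.44]
225 [-0.62, -0.96, -0.63]
240 [-0.79, -0.7, -0.77]
255 [-0.9, -0.39, -0.86]
270 [-0.95, -0.06, -0.89]
285 [-0.94, 0.28, -0.86]
300 [-0.87, 0.6, -0.77]
315 [-0.73, 0.88, -0.63]
330 [-0.55, 1.1, -0.45]
345 [-0.32, 1.24, -0.23]
```

>>> {"api": "arm_command", "payload": {
  "deltas": [
    [[-0.08,1.3,0,0,0,0],[0.17,1.27,0.23,0,0,0],[0.41,1.16,0.44,0,0,0],[0.62,0.96,0.63,0,0,0],[0.79,0.7,0.77,0,0,0],[0.9,0.39,0.86,0,0,0],[0,0,0,0,0,0]]
  ]
}}

```text
t: 11.98
tool_pos: [0.4518, -0.3546, 0.0884]
orientation: [2.883, 0.279, 1.14]
force: [-5.1, 2.7, 0.0]
opening: 0.019
gripper_force: 15.0
```

```bash
cat >> h.py <<'E'
def ang(F=(.4845,-.4037,.065)):
    f=fr(3.4); s=monitor.read_state(); p=f.T@(np.array(s['tool_pos'])-F)*1000-[-.6,1,0]; F_=f.T@np.array(s['force'])
    a=np.arctan2(p[1],p[0]); tn=np.array([np.sin(a),-np.cos(a)]) # clockwise tangent
    print('wound',round((187.6-np.degrees(a))%360,1),'r',round(np.hypot(*p[:2]),1),'h',round(p[2],2),'resist N',round(-F_[:2]@tn,1),'radial',round(F_[:2]@p[:2]/np.hypot(*p[:2]),1),'axial',round(F_[2],1))
E
python3 -c "
from h import *
st();ang()"
```

```text
t 11.98 tcp lift mm [-5.85 50.97 37.38] rot [-0.08 -0.01  7.67] F lift [-3.6  3.   3.4] M [0.44 0.7  0.02] open 0.019
wound 91.6 r 50.2 h 37.38 resist N 3.3 radial 3.3 axial 3.4
```

Winding goes smoothly: 3 N resistance. Continue to 270°.

>>> {"api": "arm_command", "payload": {
  "deltas": [
    [[0.95,0.06,0.89,0,0,0],[0.94,-0.28,0.86,0,0,0],[0.87,-0.6,0.77,0,0,0],[0.73,-0.88,0.63,0,0,0],[0.55,-1.1,0.45,0,0,0],[0.32,-1.24,0.23,0,0,0],[0.08,-1.3,0,0,0,0],[-0.17,-1.27,-0.23,0,0,0],[-0.41,-1.16,-0.44,0,0,0],[-0.62,-0.96,-0.63,0,0,0],[-0.79,-0.7,-0.77,0,0,0],[-0.9,-0.39,-0.86,0,0,0]]
  ]
}}

```text
t: 12.98
tool_pos: [0.4671, -0.4538, 0.0972]
orientation: [2.883, 0.278, 1.143]
force: [1.0, 4.7, 7.4]
opening: 0.0191
gripper_force: 15.0
```

```bash
python3 -c "
from h import *
st();ang()"
```

```text
t 12.98 tcp lift mm [  7.04 -49.02  37.44] rot [-0.07 -0.12  7.64] F lift [6.  4.7 4.6] M [ 1.04 -0.61 -0.02] open 0.0191
wound 268.9 r 50.6 h 37.44 resist N 6.6 radial -3.7 axial 4.6
```

>>> {"api": "arm_command", "payload": {
  "deltas": [
    [[-0.95,-0.06,-0.89,0,0,0],[-0.94,0.28,-0.86,0,0,0],[-0.87,0.6,-0.77,0,0,0],[-0.73,0.88,-0.63,0,0,0],[-0.27,0.55,-0.22,0,0,0],[0,0,0,0,0,0]]
  ]
}}

```text
t: 13.48
tool_pos: [0.4278, -0.4304, 0.0614]
orientation: [2.885, 0.274, 1.138]
force: [-4.5, -2.3, -1.0]
opening: 0.0191
gripper_force: 15.0
```

Run:
```python
from h import *
st();ang()
f=fr(3.4)
for a0 in range(335,360+260,5):
    a=np.radians(187.6-a0); b=np.radians(187.6-a0-5)
    d=f@[5*(np.cos(b)-np.cos(a)),5*(np.sin(b)-np.sin(a)),0]; print(a0-360,np.round(d,2).tolist(),end='; ')
```

```text
t 13.48 tcp lift mm [-44.99 -23.34  37.01] rot [-0.11  0.08  7.5 ] F lift [-4.1 -2.   2.4] M [-0.49  0.84  0.02] open 0.0191
wound 338.9 r 50.6 h 37.01 resist N -0.2 radial 4.6 axial 2.4
-25 [-0.18, 0.37, -0.15]; -20 [-0.16, 0.39, -0.13]; -15 [-0.13, 0.4, -0.1]; -10 [-0.11, 0.42, -0.08]; -5 [-0.08, 0.43, -0.05]; 0 [-0.05, 0.43, -0.03]; 5 [-0.03, 0.44, -0.0]; 10 [0.0, 0.44, 0.03]; 15 [0.03, 0.43, 0.05]; 20 [0.06, 0.43, 0.08]; 25 [0.08, 0.42, 0.1]; 30 [0.11, 0.4, 0.13]; 35 [0.14, 0.39, 0.15]; 40 [0.16, 0.37, 0.17]; 45 [0.18, 0.35, 0.19]; 50 [0.21, 0.32, 0.21]; 55 [0.23, 0.29, 0.23]; 60 [0.25, 0.27, 0.24]; 65 [0.26, 0.23, 0.26]; 70 [0.28, 0.2, 0.27]; 75 [0.29, 0.17, 0.28]; 80 [0.3, 0.13, 0.29]; 85 [0.31, 0.09, 0.29]; 90 [0.32, 0.06, 0.3]; 95 [0.32, 0.02, 0.3]; 100 [0.32, -0.02, 0.3]; 105 [0.32, -0.06, 0.29]; 110 [0.31, -0.09, 0.29]; 115 [0.31, -0.13, 0.28]; 120 [0.3, -0.17, 0.27]; 125 [0.29, -0.2, 0.26]; 130 [0.28, -0.23, 0.24]; 135 [0.26, -0.26, 0.23]; 140 [0.24, -0.29, 0.21]; 145 [0.23, -0.32, 0.19]; 150 [0.2, -0.35, 0.17]; 155 [0.18, -0.37, 0.15]; 160 [0.16, -0.39, 0.13]; 165 [0.13, -0.4, 0.1]; 170 [0.11, -0.42, 0.08]; 175 [0.08, -0.43, 0.05]; 180 [0.05, -0.43, 0.03]; 185 [0.03, -0.44, 0.0]; 190 [-0.0, -0.44, -0.03]; 195 [-0.03, -0.43, -0.05]; 200 [-0.06, -0.43, -0.08]; 205 [-0.08, -0.42, -0.1]; 210 [-0.11, -0.4, -0.13]; 215 [-0.14, -0.39, -0.15]; 220 [-0.16, -0.37, -0.17]; 225 [-0.18, -0.35, -0.19]; 230 [-0.21, -0.32, -0.21]; 235 [-0.23, -0.29, -0.23]; 240 [-0.25, -0.27, -0.24]; 245 [-0.26, -0.23, -0.26]; 250 [-0.28, -0.2, -0.27]; 255 [-0.29, -0.17, -0.28];
```

Before hunting the stop I'll make a slip clutch: fingers turned so they pinch the knob radially with 3–4 N, so that tangential force is limited by friction.

>>> {"api": "arm_command", "payload": {
  "deltas": [
    [[0,0,0,0,0,0],[0,0,0,0,0,0],[0,0,0,0,0,0]]
  ],
  "gripper": -0.4
}}

```text
t: 13.73
tool_pos: [0.4294, -0.4304, 0.0626]
orientation: [2.884, 0.277, 1.141]
force: [-0.2, -0.5, -0.1]
opening: 0.0278
gripper_force: 0.0
```

>>> {"api": "arm_command", "payload": {
  "deltas": [
    [[0,0,0,-2.38,-0.14,2.56],[0,0,0,-4.76,-0.28,5.12],[0,0,0,-4.76,-0.28,5.12],[0,0,0,-4.76,-0.28,5.12],[0,0,0,-4.76,-0.28,5.12],[0,0,0,0,0,0]]
  ]
}}

```text
t: 14.23
tool_pos: [0.4295, -0.4303, 0.0624]
orientation: [2.541, 0.996, 1.022]
force: [0.1, -0.5, 1.1]
opening: 0.0279
gripper_force: 0.0
```

```bash
python3 -c "
from h import *
st();ang();print(np.round(monitor.read_state()['q'],2))"
```

```text
t 14.23 tcp lift mm [-43.05 -23.26  36.59] rot [-2.000e-02 -3.000e-02  3.943e+01] F lift [ 0.8 -0.5  0.8] M [-0.04  0.3   0.03] open 0.0279
wound 337.9 r 48.9 h 36.59 resist N 0.9 radial -0.5 axial 0.8
[-1.31  0.11  2.03  0.89  1.04 -0.97]
```

>>> {"api": "arm_command", "payload": {
  "deltas": [
    [[0,0,0,-4.76,-0.28,5.12],[0,0,0,-4.76,-0.28,5.12],[0,0,0,-4.76,-0.28,5.12],[0,0,0,-4.76,-0.28,5.12],[0,0,0,-4.76,-0.28,5.12],[0,0,0,-4.76,-0.28,5.12],[0,0,0,-4.76,-0.28,5.12],[0,0,0,-4.76,-0.28,5.12],[0,0,0,0,0,0]]
  ]
}}

```text
t: 14.98
tool_pos: [0.4294, -0.4303, 0.0624]
orientation: [1.642, 1.907, 0.69]
force: [-0.1, -0.9, -0.1]
opening: 0.0281
gripper_force: 0.0
```

>>> {"api": "arm_command", "payload": {
  "deltas": [
    [[0,0,0,0,0,0],[0,0,0,0,0,0],[0,0,0,0,0,0],[0,0,0,0,0,0]]
  ],
  "gripper": -1,
  "squeeze": 5
}}

```text
t: 15.32
tool_pos: [0.4294, -0.4306, 0.0625]
orientation: [1.646, 1.904, 0.692]
force: [-0.5, 1.0, 1.3]
opening: 0.0199
gripper_force: 5.0
```

Run:
```python
from h import *
st();ang();print(np.round(monitor.read_state()['q'],2))
cv2.imwrite('pics/side6.png',eyes.read_camera('side'))
f=fr(3.4)
for a0 in range(340,340+275,10):
    a=np.radians(187.6-a0); b=np.radians(187.6-a0-10)
    d=f@[5*(np.cos(b)-np.cos(a)),5*(np.sin(b)-np.sin(a)),0]; print(a0,np.round(d,2).tolist(),end='; ')
```

```text
t 15.32 tcp lift mm [-43.13 -23.54  36.78] rot [-4.000e-02 -2.000e-02  9.489e+01] F lift [0.6 1.1 1.3] M [ 0.07 -0.04 -0.01] open 0.0199
wound 337.6 r 49.1 h 36.78 resist N -0.6 radial -1.1 axial 1.3
[-1.31  0.11  2.02  0.89  1.04 -1.94]
340 [-0.29, 0.79, -0.23]; 350 [-0.19, 0.84, -0.13]; 360 [-0.08, 0.87, -0.03]; 370 [0.03, 0.87, 0.08]; 380 [0.14, 0.84, 0.18]; 390 [0.25, 0.79, 0.27]; 400 [0.35, 0.71, 0.36]; 410 [0.43, 0.62, 0.44]; 420 [0.51, 0.5, 0.5]; 430 [0.57, 0.37, 0.55]; 440 [0.61, 0.23, 0.58]; 450 [0.63, 0.08, 0.59]; 460 [0.64, -0.07, 0.59]; 470 [0.62, -0.22, 0.57]; 480 [0.59, -0.37, 0.53]; 490 [0.54, -0.5, 0.47]; 500 [0.47, -0.61, 0.4]; 510 [0.39, -0.71, 0.32]; 520 [0.29, -0.79, 0.23]; 530 [0.19, -0.84, 0.13]; 540 [0.08, -0.87, 0.03]; 550 [-0.03, -0.87, -0.08]; 560 [-0.14, -0.84, -0.18]; 570 [-0.25, -0.79, -0.27]; 580 [-0.35, -0.71, -0.36]; 590 [-0.43, -0.62, -0.44]; 600 [-0.51, -0.5, -0.5]; 610 [-0.57, -0.37, -0.55];
```

>>> {"api": "arm_command", "payload": {
  "deltas": [
    [[-0.15,0.39,-0.12,0,0,0],[-0.14,0.4,-0.11,0,0,0],[-0.1,0.42,-0.07,0,0,0],[-0.09,0.42,-0.06,0,0,0],[0,0,0,0,0,0]]
  ]
}}

```text
t: 15.78
tool_pos: [0.424, -0.4149, 0.0592]
orientation: [1.644, 1.904, 0.688]
force: [-3.3, -4.0, 3.6]
opening: 0.0197
gripper_force: 5.0
```

Run:
```python
from h import *
st();ang()
```

```text
t 15.78 tcp lift mm [-48.62  -7.6   37.34] rot [-0.13  0.12 95.02] F lift [-0.2 -3.8  5. ] M [-0.68  0.01  0.01] open 0.0197
wound 357.4 r 48.8 h 37.34 resist N 3.7 radial 0.8 axial 5.0
```

```bash
cat >> h.py <<'E'
def knob():
    im=eyes.read_camera('wrist'); H,S,V=cv2.split(cv2.cvtColor(im,cv2.COLOR_BGR2HSV))
    red=((H<6)|(H>174))&(S>140)&(V>60); red[:, :240]=0; red[:,400:]=0; red[:200]=0; ys,xs=np.nonzero(red)
    s=monitor.read_state(); C=R.from_rotvec(s['orientation']).as_matrix()@FLIP; c=cam('wrist'); T=np.array(s['tool_pos'])
    print('red n',len(xs),*( (xs.min(),xs.max(),ys.min(),ys.max(),round(xs.mean(),1),round(ys.mean(),1)) if len(xs) else ()),'pred tip/base',np.round(proj('wrist',T+C@[0,0,.038],c),1),np.round(proj('wrist',T+C@[0,0,-.01],c),1))
E
python3 -c "
from h import *
knob()"
```

```text
red n 1754 299 337 243 307 318.3 273.4 pred tip/base [318.4 290. ] [318.3 247.9]
```

>>> {"api": "arm_command", "payload": {
  "deltas": [
    [[-0.05,0.43,-0.03,3.4,0.2,-3.66],[-0.03,0.44,0,3.4,0.2,-3.66],[0,0.44,0.03,3.4,0.2,-3.66],[0.03,0.43,0.05,3.4,0.2,-3.66],[0.06,0.43,0.08,3.4,0.2,-3.66],[0.08,0.42,0.1,3.4,0.2,-3.66],[0,0,0,0,0,0]]
  ]
}}

```text
t: 16.42
tool_pos: [0.4246, -0.3883, 0.0608]
orientation: [2.171, 1.466, 0.885]
force: [-5.7, -2.2, 1.6]
opening: 0.0198
gripper_force: 5.0
```

```bash
python3 -c "
from h import *
st();ang();knob()"
```

```text
t 16.42 tcp lift mm [-45.94  18.91  37.  ] rot [-0.07  0.1  64.69] F lift [-3.2 -1.9  5.2] M [-0.56  0.66  0.02] open 0.0198
wound 29.2 r 48.7 h 37.0 resist N 2.9 radial 2.2 axial 5.2
red n 1748 300 337 244 308 318.4 274.9 pred tip/base [317.6 290. ] [317.7 247.9]
```

Crank follows with no slip in the fingers. Next 60°.

>>> {"api": "arm_command", "payload": {
  "deltas": [
    [[0.11,0.4,0.13,3.4,0.2,-3.66],[0.14,0.39,0.15,3.4,0.2,-3.66],[0.16,0.37,0.17,3.4,0.2,-3.66],[0.18,0.35,0.19,3.4,0.2,-3.66],[0.21,0.32,0.21,3.4,0.2,-3.66],[0.23,0.29,0.23,3.4,0.2,-3.66],[0,0,0,0,0,0]]
  ]
}}

```text
t: 17.05
tool_pos: [0.4349, -0.3663, 0.0711]
orientation: [2.603, 0.898, 1.041]
force: [-6.9, -0.7, 0.5]
opening: 0.0195
gripper_force: 5.0
```

```bash
python3 -c "
from h import *
st();ang();knob()"
```

```text
t 17.05 tcp lift mm [-30.49  40.25  36.67] rot [-1.000e-02  1.000e-01  3.468e+01] F lift [-4.7 -0.3  5.1] M [-0.17  0.91  0.01] open 0.0195
wound 60.3 r 49.3 h 36.67 resist N 3.9 radial 2.7 axial 5.1
red n 1776 299 337 245 309 318.3 275.9 pred tip/base [317.  290.2] [317.3 248.1]
```

>>> {"api": "arm_command", "payload": {
  "deltas": [
    [[0.25,0.27,0.24,3.4,0.2,-3.66],[0.26,0.23,0.26,3.4,0.2,-3.66],[0.28,0.2,0.27,3.4,0.2,-3.66],[0.29,0.17,0.28,3.4,0.2,-3.66],[0.3,0.13,0.29,3.4,0.2,-3.66],[0.31,0.09,0.29,3.4,0.2,-3.66],[0,0,0,0,0,0]]
  ],
  "squeeze": 6
}}

```text
t: 17.68
tool_pos: [0.4518, -0.3548, 0.0871]
orientation: [2.91, 0.206, 1.145]
force: [-8.2, 2.5, 1.6]
opening: 0.0195
gripper_force: 6.0
```

```bash
python3 -c "
from h import *
st();ang();knob()"
```

```text
t 17.68 tcp lift mm [-6.77 50.71 36.44] rot [0.04 0.12 4.68] F lift [-4.8  3.   6.7] M [ 0.22  0.98 -0.01] open 0.0195
wound 90.5 r 50.1 h 36.44 resist N 4.4 radial 3.6 axial 6.7
red n 1766 299 337 245 310 318.6 276.5 pred tip/base [316.7 290.7] [317.1 248.5]
```

>>> {"api": "arm_command", "payload": {
  "deltas": [
    [[0.32,0.05,0.3,3.4,0.2,-3.66],[0.32,0.01,0.3,3.4,0.2,-3.66],[0.32,-0.03,0.3,3.4,0.2,-3.66],[0.32,-0.06,0.3,3.4,0.2,-3.66],[0.31,-0.09,0.3,3.4,0.2,-3.66],[0.3,-0.13,0.29,3.4,0.2,-3.66],[0,0,0,0,0,0]]
  ]
}}

```text
t: 18.32
tool_pos: [0.4704, -0.3569, 0.1042]
orientation: [-2.716, 0.526, -1.049]
force: [-6.4, 2.2, -0.8]
opening: 0.0195
gripper_force: 6.0
```

```bash
python3 -c "
from h import *
st();ang();knob()"
```

```text
t 18.32 tcp lift mm [18.45 47.53 36.35] rot [  0.05   0.21 -25.34] F lift [-5.1  2.6  3.6] M [ 0.34  1.14 -0.04] open 0.0195
wound 119.9 r 50.3 h 36.35 resist N 5.7 radial 0.4 axial 3.6
red n 1772 299 337 248 314 318.8 279.4 pred tip/base [316.7 291.2] [317.1 248.9]
```

>>> {"api": "arm_command", "payload": {
  "deltas": [
    [[0,0,0,0,0,0],[0,0,0,0,0,0],[-0.2,0.1,-0.19,0,0,0],[0,0,0,0,0,0]]
  ],
  "gripper": -0.5
}}

```text
t: 18.7
tool_pos: [0.4691, -0.3571, 0.1034]
orientation: [-2.719, 0.518, -1.055]
force: [-0.3, 0.7, -0.8]
opening: 0.023
gripper_force: 0.0
```

>>> {"api": "arm_command", "payload": {
  "deltas": [
    [[0,0,0,0,0,0],[0,0,0,0,0,0],[0,0,0,0,0,0]]
  ],
  "gripper": -1,
  "squeeze": 8
}}

```text
t: 18.95
tool_pos: [0.4694, -0.358, 0.1043]
orientation: [-2.72, 0.519, -1.057]
force: [-1.0, -1.8, 0.3]
opening: 0.008
gripper_force: 0.7
```

```bash
python3 -c "
from h import *
st();ang();knob()"
```

```text
t 18.95 tcp lift mm [17.76 46.49 37.13] rot [ -0.12   0.   -24.95] F lift [-0.6 -1.8  0.9] M [-0.21  0.29 -0.  ] open 0.008
wound 119.6 r 49.1 h 37.13 resist N -0.1 radial -1.8 axial 0.9
red n 764 310 326 260 314 318.3 288.7 pred tip/base [316.7 291.2] [317.1 248.9]
```

>>> {"api": "arm_command", "payload": {
  "deltas": [
    [[0,0,0,0,0,0],[0,0,0,0,0,0],[0,0,0,0,0,0]]
  ],
  "gripper": -0.3
}}

```text
t: 19.25
tool_pos: [0.4694, -0.3574, 0.1039]
orientation: [-2.719, 0.518, -1.056]
force: [0.1, -0.6, 0.6]
opening: 0.0194
gripper_force: 0.0
```

```bash
python3 -c "
from h import *
st();ang();knob()"
```

```text
t 19.25 tcp lift mm [17.49 47.07 36.89] rot [ -0.06   0.03 -24.97] F lift [ 0.5 -0.6  0.4] M [ 0.07  0.32 -0.07] open 0.0194
wound 119.0 r 49.5 h 36.89 resist N -0.7 radial -0.4 axial 0.4
red n 1407 307 338 262 314 322.2 289.7 pred tip/base [316.7 291.3] [317.1 249. ]
```

>>> {"api": "arm_command", "payload": {
  "deltas": [
    [[0,0,0,0,0,0],[0,0,0,0,0,0],[-0.28,0.16,-0.26,0,0,0],[-0.28,0.16,-0.26,0,0,0],[0,0,0,0,0,0],[0,0,0,0,0,0]]
  ]
}}

```text
t: 19.8
tool_pos: [0.4635, -0.3541, 0.0983]
orientation: [-2.719, 0.519, -1.055]
force: [-0.4, 0.3, -0.3]
opening: 0.0324
gripper_force: 0.0
```

```bash
python3 -c "
from h import *
st();ang();knob()"
```

```text
t 19.8 tcp lift mm [ 9.52 50.78 36.69] rot [ -0.06   0.04 -25.  ] F lift [-0.5  0.4 -0. ] M [ 0.04  0.33 -0.02] open 0.0324
wound 109.1 r 50.8 h 36.69 resist N 0.5 radial 0.3 axial -0.0
red n 1876 307 344 250 314 324.0 282.2 pred tip/base [316.7 291.3] [317. 249.]
```

>>> {"api": "arm_command", "payload": {
  "deltas": [
    [[-0.18,-0.06,-0.17,0,0,0],[-0.19,-0.06,-0.18,0,0,0],[0,0,0,0,0,0],[0,0,0,0,0,0]]
  ]
}}

```text
t: 20.18
tool_pos: [0.4599, -0.3557, 0.0951]
orientation: [-2.719, 0.519, -1.056]
force: [0.5, 0.5, 0.3]
opening: 0.033
gripper_force: 0.0
```

Run:
```python
from h import *
st();ang();knob()
im=eyes.read_camera('side'); a=cv2.imread('pics/side0.png')
# stage rise: compare white stirrer block patch, initial v now
for nm,b in (('t6',cv2.imread('pics/side6.png')),('now',im)):
    t=a[268:292,352:402]; res=cv2.matchTemplate(b[240:310,340:420],t,cv2.TM_CCOEFF_NORMED); print(nm,cv2.minMaxLoc(res)[1],np.array(cv2.minMaxLoc(res)[3])+[340-352,240-268])
p=np.array([.60,-.40,.09]); print(proj('side',p),proj('side',p+[0,0,.01]))
cv2.imwrite('pics/side7.png',im)
```

```text
t 20.18 tcp lift mm [ 4.69 49.36 36.83] rot [ -0.08   0.03 -24.99] F lift [ 0.6  0.5 -0.1] M [ 0.03  0.33 -0.05] open 0.033
wound 103.8 r 48.7 h 36.83 resist N -0.5 radial 0.6 axial -0.1
red n 1951 301 338 244 314 318.3 277.9 pred tip/base [316.7 291.3] [317.1 249. ]
t6 0.9272526502609253 [ 0 -1]
now 0.8788009285926819 [ 0 -2]
[372.96999127 279.37439435] [373.23686608 276.57625089]
```

>>> {"api": "arm_command", "payload": {
  "deltas": [
    [[-0.1,0.06,-0.1,0,0,0],[0,0,0,0,0,0],[0,0,0,0,0,0],[0,0,0,0,0,0],[0,0,0,0,0,0],[0,0,0,0,0,0]]
  ],
  "gripper": -1,
  "squeeze": 8
}}

```text
t: 20.78
tool_pos: [0.4591, -0.3548, 0.0942]
orientation: [-2.719, 0.518, -1.056]
force: [0.5, 0.8, -1.0]
opening: 0.0193
gripper_force: 8.0
```

```bash
python3 -c "
from h import *
st();ang();knob()"
```

```text
t 20.78 tcp lift mm [ 3.44 50.29 36.67] rot [ -0.06   0.03 -24.96] F lift [-0.2  0.7 -1.1] M [ 0.15  0.3  -0.02] open 0.0193
wound 102.3 r 49.5 h 36.67 resist N 0.3 radial 0.7 axial -1.1
red n 1982 299 337 242 312 318.1 275.7 pred tip/base [316.7 291.2] [317.  248.9]
```

>>> {"api": "arm_command", "payload": {
  "deltas": [
    [[0.32,-0.03,0.3,0,0,0],[0.32,-0.07,0.3,0,0,0],[0.31,-0.1,0.29,0,0,0],[0.31,-0.14,0.28,0,0,0],[0,0,0,0,0,0]]
  ]
}}

```text
t: 21.25
tool_pos: [0.4717, -0.3578, 0.1058]
orientation: [-2.72, 0.517, -1.053]
force: [-5.6, 2.9, -0.6]
opening: 0.0193
gripper_force: 8.0
```

```bash
python3 -c "
from h import *
st();ang();knob()"
```

```text
t 21.25 tcp lift mm [20.45 46.58 36.72] rot [  0.     0.12 -24.93] F lift [-4.4  3.2  3.2] M [ 0.54  1.09 -0.07] open 0.0193
wound 122.4 r 50.2 h 36.72 resist N 5.4 radial 1.1 axial 3.2
red n 1737 300 337 250 314 318.7 281.5 pred tip/base [316.7 291.2] [317.1 248.9]
```

>>> {"api": "arm_command", "payload": {
  "deltas": [
    [[0.15,-0.08,0.14,0,0,0],[0.15,-0.09,0.13,0,0,0],[0,0,0,0,0,0],[0,0,0,0,0,0]]
  ]
}}

```text
t: 21.63
tool_pos: [0.4741, -0.3586, 0.1073]
orientation: [-2.719, 0.517, -1.051]
force: [-7.5, 3.9, -1.6]
opening: 0.0187
gripper_force: 7.9
```

Run:
```python
from h import *
st();ang();knob()
im=eyes.read_camera('side').astype(np.float32); a=cv2.imread('pics/side0.png').astype(np.float32); b=cv2.imread('pics/side6.png').astype(np.float32)
w=cv2.createHanningWindow((40,24),cv2.CV_32F)
g=lambda x:cv2.cvtColor(x,cv2.COLOR_BGR2GRAY)[268:292,358:398].copy()
A=g(a)
for nm,x in (('t6',b),('now',im)):
    X=g(x); W=np.eye(2,3,dtype=np.float32)
    cc,W=cv2.findTransformECC(A,X,W,cv2.MOTION_TRANSLATION); print(nm,cc,W[:,2])
```

```text
t 21.63 tcp lift mm [23.21 45.61 36.26] rot [  0.07   0.18 -24.98] F lift [-6.4  4.3  3.8] M [ 0.75  1.32 -0.03] open 0.0187
wound 125.7 r 50.6 h 36.26 resist N 7.7 radial 0.8 axial 3.8
red n 1632 300 336 254 314 318.7 284.2 pred tip/base [316.7 291.3] [317. 249.]
t6 0.9679537964415089 [ 0.16577715 -1.7961888 ]
now 0.9383069069625646 [ 0.34372193 -2.5821831 ]
```

The knob stays at about 117° (1.32 turns) while the fingers slip at the friction limit (7.7 N, 0.4 N m, against 0.08 N m to turn), and the stage has risen about 13 mm: this is the stop. Release and withdraw.

>>> {"api": "arm_command", "payload": {
  "deltas": [
    [[0,0,0,0,0,0],[0,0,0,0,0,0],[0,0,0,0,0,0],[0,0,0,0,0,0],[-0.34,-0.02,0.37,0,0,0],[-0.68,-0.04,0.73,0,0,0],[-0.85,-0.05,0.91,0,0,0],[-0.85,-0.05,0.91,0,0,0],[-0.85,-0.05,0.91,0,0,0],[-0.85,-0.05,0.91,0,0,0],[0,0,0,0,0,0],[0,0,0,0,0,0]]
  ],
  "gripper": -0.3
}}

```text
t: 22.73
tool_pos: [0.4302, -0.3638, 0.1573]
orientation: [-2.721, 0.519, -1.058]
force: [0.2, -0.4, -0.1]
opening: 0.0327
gripper_force: 0.0
```

Run:
```python
from h import *
np.set_printoptions(precision=1,suppress=True)
st();ang()
F=np.array([.4845,-.4037,.065]);f=fr(3.4); O=F+f@[-.0006,.001,0]; c=cam('wrist'); im=eyes.read_camera('wrist'); cs=cam('side'); si=eyes.read_camera('side')
def red(im,x0,x1,y0,y1):
    H,S,V=cv2.split(cv2.cvtColor(im,cv2.COLOR_BGR2HSV)); m=((H<6)|(H>174))&(S>140)&(V>60); z=np.zeros_like(m); z[y0:y1,x0:x1]=m[y0:y1,x0:x1]; ys,xs=np.nonzero(z); return len(xs),xs.min(),xs.max(),ys.min(),ys.max(),round(xs.mean(),1),round(ys.mean(),1)
print('wrist red',red(im,220,420,180,330)); print('side red',red(si,315,375,250,320))
for w in (100,104,108,117):
    for h in (0,.006):
        g=f@R.from_euler('z',7.6-w,degrees=True).as_matrix(); k=lambda z:O+g@[-.05,0,z+h]
        print(w,h,'wrist tip/base',proj('wrist',k(.075),c),proj('wrist',k(.027),c),'side mid',proj('side',k(.051),cs),'tip',proj('side',k(.075),cs))
A=cv2.cvtColor(cv2.imread('pics/side0.png'),6)[268:292,358:398].astype(np.float32);X=cv2.cvtColor(si,6)[268:292,358:398].astype(np.float32)
print(cv2.findTransformECC(A,X,np.eye(2,3,dtype=np.float32),cv2.MOTION_TRANSLATION)[1][:,2])
```

```text
t 22.73 tcp lift mm [ 25.   43.1 102.8] rot [ -0.2  -0.  -24.9] F lift [ 0.1 -0.4 -0.3] M [ 0.   0.3 -0. ] open 0.0327
wound 128.9 r 49.3 h 102.85 resist N -0.3 radial -0.3 axial -0.3
wrist red (858, np.int64(307), np.int64(332), np.int64(229), np.int64(274), np.float64(319.3), np.float64(249.8))
side red (78, np.int64(315), np.int64(327), np.int64(278), np.int64(287), np.float64(321.3), np.float64(282.3))
100 0 wrist tip/base [320.8 269.1] [320.2 241.5] side mid [319.9 282.2] tip [315.  278.9]
100 0.006 wrist tip/base [320.9 273.3] [320.3 244.4] side mid [318.6 281.4] tip [313.7 278.1]
104 0 wrist tip/base [319.1 265.1] [318.8 238. ] side mid [320.7 281.2] tip [315.8 278. ]
104 0.006 wrist tip/base [319.2 269.2] [318.8 240.9] side mid [319.5 280.4] tip [314.6 277.2]
108 0 wrist tip/base [317.7 260.9] [317.6 234.4] side mid [321.5 280.4] tip [316.7 277.1]
108 0.006 wrist tip/base [317.8 265. ] [317.7 237.2] side mid [320.3 279.6] tip [315.4 276.3]
117 0 wrist tip/base [315.8 251.2] [316.  225.9] side mid [323.6 278.6] tip [318.8 275.3]
117 0.006 wrist tip/base [315.8 255. ] [316.  228.6] side mid [322.4 277.8] tip [317.6 274.5]
[ 0.3 -2.6]
```

```bash
python3 -c "
from plant import ticket
print(ticket.close_job())"
```

```text
the job is handed in; nothing more can be done
None
```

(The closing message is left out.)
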